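# Switch on, set and tare the bar scale under a mixing jug

### The arm

A 6-joint arm with a two-finger parallel gripper is mounted at the origin on the work surface. World frame = base frame: x ahead of the robot, y to its left, z up, the work surface at z = 0. Lengths are in mm, angles in rad, forces in N, time in s.
With the tool pointing down it reaches from about 400 to 925 mm from the base axis. Payload 12.5 kg.
Tool frame: the origin (TCP) lies midway between the tips of the shut fingers; the grasp point (between the pads) lies 19 mm behind it; z points along the fingers, y is the line along which they close (so a half turn about z gives the same grasp; the last joint's range is limited). The gripper opens to 95 mm and grips with 3 to 60 N. Pads are 20 mm wide; open, the fingers measure 119 mm over their backs; the gripper's body (75 mm by 180 mm) begins 59 mm behind the grasp point.
Start: joints at [-1.331, 0.491, 1.559, -0, 1.092, -0.106], TCP at [211.867, -588.013, 214.661] pointing down, gripper open.
Joint ranges: [-3.1, 3.1], [-0.84, 2.19], [0.05, 2.79], [-1.13, 4.28], [0.06, 2.93], [-2.69, 2.69]. Speed limits (rad/s): [2.22, 2.22, 2.79, 3.14, 3.14, 3.14].

### API

Orientations are given as [roll, pitch, yaw] about the fixed x, y, z axes, in that order (R = Rz(yaw) Ry(pitch) Rx(roll)).
In Python, from cell import env gives the robot as it stands.
- The arm moves only by the shell command python3 -m inch 'ROWS'. ROWS is JSON, a list of rows, each a list of 7 numbers: the turn, a rotation vector about the tool's x, y, z in rad, then the shift along the tool's x, y, z in cm, then the closure, from -1 (fully open) to 1 (shut). A call has 1 to 20 rows; each row shifts and turns the commanded pose from where the row before left it, along the tool's axes as they then stand; what a row does not reach is not made up. A row lasts 1/8 s, in which the tool goes at most 62.5 mm and 10.7 degrees, less where a joint would pass 70% of its speed; a pose out of reach is approached as far as the arm can. A call with a gripper value outside its range is refused whole. The fingers move at their own pace and stop on an object; the grip force is fixed at half the most. Time passes only in rows, so rows that do not move let the fingers close. It gives the time, the measured TCP pose, the force, the opening and the grip force at its end, in the units of the state.
- env.state(): the state, without advancing time (a new reading comes with each control period).
- env.read_camera(name): name is "side" or "top" or "wrist"; returns a dict with "img" (420x560x3 uint8, red, green, blue), "depth" (420x560 float32, mm along the optical axis (not along the pixel's ray), 0 where there is no reading), "fx", "fy", "cx", "cy" (pixels), "position" and "orientation" of the camera in the world. Camera axes: x right, y down, z forward; pixel columns grow to the right and rows downward; lengths in mm; the calibration is good to about 2 mm. The wrist camera is an equidistant fisheye: a pixel r from the principal point sees the ray r / f radians off the axis. A picture is of the moment at which its call begins.
- env.job_done(): hands the job in; it is judged then, once.
Trained networks look in a picture, given as the dict that the camera call returned (one of the last four; its "shot" number tells which), for a name from the list of things; names that differ only in an ending like _2 or _b are one class to them, and where a whole thing is asked for, a point or a joint stands for the part that bears it (a point fixed in the world has none). Each returns a list of dicts, best first, with "score" (0 to 1); they miss things now and then, are a little off and sometimes report something else, mostly with a low value. They report only what shows in the picture. A call takes as long as a camera call. They do not tell look-alikes from the thing itself.
- env.find_in(picture, target): "centre" ([x, y, z] in mm, in the coordinates of the camera as it stood for that picture, good to about 4 mm: the middle of the surface that is visible of it).
- env.trace(picture, target): "mask" (420x560 bool, what is visible of it).
The state is a dict: "t": time; "joints": joint angles; "qvel": joint speeds; "tau": joint torques, N m; "eef_pos": TCP position; "tcp_rot": TCP orientation; "ft_force": force on the tool from outside, world axes, zero at the start; "moment": the same for the moment, N m; "opening": opening from 0.0 (shut) to 1.0 (fully open); "grip_force": force on a finger pad.
Only numpy, scipy, OpenCV 4.12 (cv2) and the standard library are available. Lean on these libraries where they do the work, as an engineer would, in place of code of your own. Each camera call takes 0.05 s, during which the arm holds its last target. There are 200 camera calls.

### The job

Get the bar scale on the trolley ready for weighing a drink into the glass jug that stands on its pan: with a light fingertip press each time, first switch the scale on at the rocker at the left end of its key panel (press the raised end, the one nearest the panel's front edge, until it lies down flat), then press the round unit key, and last the wide bar-shaped tare key at the right end, letting each key spring back up. Leave the square key alone, do not touch the jug or the pan or move any of the other bar things, pick nothing up, and finish with the hand clear.

Things in the scene. Friction and masses are not known exactly. Their poses are not given: they have to be found in the camera images.
- scale: Bar scale, a stainless portion scale 270 mm deep (its x) by 210 mm wide (its y), heavy, firm on rubber feet. Origin on the table under its centre, z up. Sloping key panel at the -x end (its front, roughly towards the robot), pan at the +x end. Left and right are as seen from its front: left is its +y. More than 25 N on any part of it is too hard a press.
- panel: Key panel, 100 mm deep (x, rising 0.14 rad towards the back) by 208 mm wide. Origin at the centre of its surface, 46 mm above the table; z square to it. Black keys in one row 22 mm in front of the origin, left to right: power rocker (y +72 mm), square hold key (+24), round unit key (-24), wide tare key (-72). Flat display window behind the row.
- power (a joint): Angle of the power rocker: 0 = off (the end nearest the panel's front edge stands up), 0.30 rad = on (that end down, far end up). Two flats 18 mm long, 22 mm wide meet at a pivot along the scale's y. Stiff: it stays where it is left. Moving it takes 2 to 3 N near the end of the raised flat; past 0.20 rad counts as on.
- power_near (a point): Point on top of the rocker's front flat (the raised one at the start), 14 mm from the pivot, on its centre line: the place to press. At the start it stands about 10 mm above the panel and goes down about 4 mm. It turns with the rocker: z is square to the panel when the rocker is off, x points to the back of the scale.
- unit_key (a joint): Travel of the round unit key (m): 0 = up, 0.004 = fully down; springs back. It starts to move at 1.5 N and is fully down at 5 N; 2.5 mm counts as pressed.
- unit_key_top (a point): Centre of the top of the round unit key (20 mm across, standing 7 mm above the panel). z is square to the panel, outwards; x points to the back of the scale. Moves with the key.
- tare_key (a joint): Travel of the wide tare key (m), same spring and travel as the unit key.
- tare_key_top (a point): Centre of the top of the tare key, a bar 34 mm wide (along the scale's y) by 18 mm deep, standing 7 mm above the panel. Axes as for the unit key.
- hold_key (a joint): Travel of the square hold key (m), same spring and travel; it is not to be pressed.
- hold_key_top (a point): Centre of the top of the square hold key, 20 by 20 mm, standing 7 mm above the panel, between the rocker and the unit key.
- pan: The flat weighing pan, a plate 158 mm (x) by 190 mm (y), 7 mm thick; origin at the centre of its underside, which is 57 mm above the table and 54 mm behind the scale's centre. Its front edge is 80 mm behind the key row.
- jug: Clear glass mixing jug, 94 mm across at the rim with a small lip, 150 mm high, about 0.5 kg, standing on the pan. Origin at the centre of its underside, 64 mm above the table.
- glass1: Clear rocks glass, 82 mm across, 90 mm high, on the table beside the scale; origin at its underside.
- glass2: A second rocks glass, the same.
- jigger: Steel hourglass jigger, 44 mm across, 75 mm high, standing beside the scale; origin at its underside.
- bitters: Small amber glass bottle, 48 mm across, 125 mm high, standing beside the scale; origin at its underside.
- muddler: Bamboo muddler, 190 mm long, 34 mm thick at most, lying in front of the scale's key panel; origin near its middle on the table, x along it.
- shaker: Copper-coloured steel cocktail shaker, 90 mm across, 216 mm high, standing to the robot's left of the scale; origin at its underside.
- strainer: Flat steel cocktail strainer with a handle, 80 mm disc, 175 mm long, 12 mm thick, lying to the robot's right of the scale; origin under the disc.
Mind the look-alikes: they are no part of the job. Leave any blue, purple or red look-alike of the jug alone.

How it is judged (in metres and radians):
On the way, in this order (a step that is already met when the one before it is completed fails the run):
1. the power rocker is switched on, with no key pressed (value of joint power above 0.2 rad and value of joint each of unit_key, tare_key below 0.0015 m), for 0.1 s.
2. then the round unit key is pressed, the tare key being up (value of joint unit_key above 0.0025 m and value of joint tare_key below 0.001 m), for 0.05 s.
3. last the wide tare key is pressed, the unit key being up again (value of joint tare_key above 0.0025 m and value of joint unit_key below 0.001 m), for 0.05 s.
At the end, for the whole second after the job is handed in: The power rocker is on (over 0.20 of 0.30 rad), all three keys are up again (less than 1 mm down), the jug stands upright on the pan within 8 mm of where it was, and every other loose thing is within 20 mm of where it was (value of joint power above 0.2 rad and value of joint each of unit_key, tare_key, hold_key below 0.001 m and distance of jug from where it was at the start of the episode below 0.008 m and angle between jug's own z axis and vertical below 0.1 rad and distance of each of glass1, glass2, jigger, bitters, shaker, muddler, strainer from where it was at the start of the episode below 0.02 m); the robot touches nothing.
It fails at once if a key is pressed (over 1.5 mm) while the scale is off (value of joint power below 0.15 rad and value of joint any of unit_key, tare_key above 0.0015 m).
It fails at once if the square hold key is pressed (over 1.5 mm) (value of joint hold_key above 0.0015 m).
It fails at once if the scale is pressed with more than 25 N (contact force between scale and the fingers above 25 N or contact force between scale and the arm above 25 N).
It fails at once if the robot touches the pan (over 1 N) or the jug (over 0.5 N), or the jug is shifted over 8 mm, lifted or tipped ((contact force between pan and the fingers above 1 N or contact force between pan and the arm above 1 N) or (contact force between jug and the fingers above 0.5 N or contact force between jug and the arm above 0.5 N) or distance of jug from where it was at the start of the episode above 0.008 m or angle between jug's own z axis and vertical above 0.1 rad).
It fails at once if another bar thing is moved or lifted by more than 20 mm, or a standing one is tipped over (distance of any of glass1, glass2, jigger, bitters, shaker, muddler, strainer from where it was at the start of the episode above 0.02 m or angle between any of glass1, glass2, jigger, bitters, shaker's own z axis and vertical above 0.3 rad).
It also fails if it takes over 45 s, if anything falls off the work surface, if the arm or the gripper's body presses on something with over 40 N, if the wrist force passes 120 N, or if a joint passes its speed limit or range.

## Working session

There is one attempt and no reset: what is moved stays moved. The work goes in short steps, Python scripts to look and compute and a shell command to move; the robot and the scene stay as the last step left them, time stands still between calls to the robot, and variables do not carry over. Pictures are saved under pics/ and viewed, at most 10 in all, crops included, and the job is handed in when it is done.

```bash
mkdir -p pics; cat > h.py <<'E'
import numpy as np,cv2
from scipy.spatial.transform import Rotation as R
from cell import env
def cw(c,p): return R.from_euler('xyz',c['orientation']).apply(p)+np.array(c['position']) if np.ndim(c['orientation'])==1 else np.asarray(p)@np.array(c['orientation']).T+np.array(c['position'])
E
python3 - <<'E'
from h import *
s=env.state();print(s['eef_pos'],s['tcp_rot'],s['opening'],s['t'])
ims=[]
for n in('top','side'):
    c=env.read_camera(n);ims.append(c['img']);print(n,c['position'],c['orientation'],c['fx'])
    cv2.imwrite(f'pics/{n}.png',c['img'][:,:,::-1])
    for t in('power_near','unit_key_top','tare_key_top','hold_key_top','panel','pan','jug','scale','power','shaker','muddler'):
        for d in env.find_in(c,t)[:2]: print(t,round(d['score'],2),cw(c,d['centre']).round(1))
E
```

```text
[ 211.79995825 -587.72885331  214.05946289] [-3.14043087e+00 -9.13560683e-05  3.45841712e-01] 1.0002162525389422 0.0
top [ 279.09800379   14.0873525  1579.20882808] [-2.94189238 -0.01143707 -1.55046889] 471.6344002888471
power_near 0.5 [495.8 150.2  46.1]
power_near 0.15 [ 547.  -453.5    5.9]
unit_key_top 0.7 [488.6 154.5  50.8]
tare_key_top 0.61 [496.8   8.8  49. ]
panel 0.95 [518.   77.7  48.8]
panel 0.59 [611.6 448.8 153.3]
pan 0.58 [629.9  88.7  61.6]
pan 0.24 [ 541.4 -453.    10.8]
jug 0.93 [857.5 -73.   87. ]
jug 0.91 [ 592.5 -260.7   78.2]
scale 0.73 [577.8  83.8  47.2]
power 0.56 [490.  150.7  51.1]
shaker 0.71 [635.2 261.1  83.6]
muddler 0.8 [391.4  42.5  19.5]
side [-32.05358134 668.01843703 640.17610426] [-2.13278419  0.01052788 -2.3907699 ] 379.14972023235885
power_near 0.62 [488.1 154.3  50.4]
unit_key_top 0.67 [601.2 479.7 137.6]
tare_key_top 0.65 [498.5   8.   51. ]
hold_key_top 0.36 [500.2 109.7  49.5]
panel 0.65 [510.3 100.5  50.5]
pan 0.85 [623.9 126.7  64.4]
jug 0.9 [301.2 245.  102.7]
jug 0.76 [632.5 102.8 166.1]
scale 0.73 [558.4 124.6  56.5]
power 0.41 [492.6 155.7  54.7]
power 0.28 [ 541.4 -440.     8.5]
shaker 0.84 [598.8 479.4 134.4]
muddler 0.86 [ 3.986e+02 -3.000e-01  3.020e+01]
muddler 0.74 [631.8 276.7  65.7]
```

View pics/top.png

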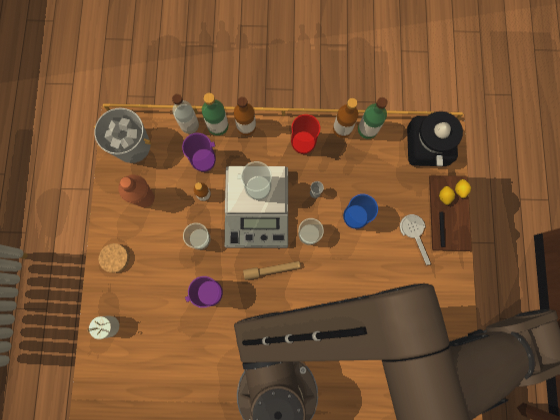

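View pics/side.png

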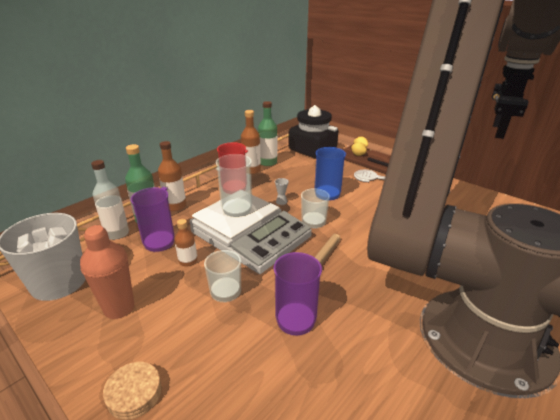

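```bash
python3 -m inch '[[0,0,0.15,0,0,-5,1],[0,0,0.15,0,0,-5,1],[0,0,0,2,-4.7,0,1],[0,0,0,2,-4.7,0,1],[0,0,0,2,-4.7,0,1],[0,0,0,2,-4.7,0,1],[0,0,0,2,-4.7,0,1],[0,0,0,2,-4.7,0,1],[0,0,0,2,-4.7,0,1],[0,0,0,2,-4.7,0,1],[0,0,0,2,-4.7,0,1],[0,0,0,2,-4.7,0,1],[0,0,0,2,-4.7,0,1],[0,0,0,2,-4.7,0,1],[0,0,0,2,-4.7,0,1],[0,0,0,2,-4.7,0,1],[0,0,0,0,0,0,1],[0,0,0,0,0,0,1]]'
python3 - <<'E'
from h import *
ims=[]
for n in('wrist','side','top'):
    c=env.read_camera(n);print(n,c['position'],c['orientation'],c['fx'],c['cx'],c['cy'])
    np.savez(f'{n}.npz',**{k:c[k] for k in('img','depth','fx','fy','cx','cy','position','orientation')})
    cv2.imwrite(f'pics/{n}2.png',c['img'][:,:,::-1])
    for t in('power_near','unit_key_top','tare_key_top','hold_key_top','panel','jug'):
        for d in env.find_in(c,t)[:2]: print(t,round(d['score'],2),cw(c,d['centre']).round(1))
E
```

```text
t: 3.45
eef_pos: [461.1, 81.9, 314.5]
tcp_rot: [3.141, 0.0, 0.046]
ft_force: [0.3, 1.6, -0.0]
opening: 0.004
grip_force: 0.0
wrist [529.83173855  84.30065899 484.77247146] [ 2.89449962e+00  4.79662242e-04 -1.52287011e+00] 325.19226210127806 277.1724181196737 215.5933469393453
power_near 0.85 [493.9 153.2  52.9]
unit_key_top 0.56 [498.5  56.1  47.7]
unit_key_top 0.5 [492.9 152.6  50.6]
tare_key_top 0.82 [495.9   9.3  53.7]
tare_key_top 0.66 [496.7 102.   53.5]
hold_key_top 0.73 [496.8 104.5  51.1]
panel 0.59 [520.3  81.3  44.8]
jug 0.94 [302.3 234.2 110.1]
jug 0.86 [720.2 264.6  32.7]
side [-32.05358134 668.01843703 640.17610426] [-2.13278419  0.01052788 -2.3907699 ] 379.14972023235885 270.82335138034614 206.9113592761027
power_near 0.65 [492.1 155.6  51.1]
unit_key_top 0.73 [401.3   2.7  28.6]
tare_key_top 0.49 [497.   11.4  53.2]
hold_key_top 0.45 [498.1 109.   52.8]
panel 0.8 [510.   98.2  53.8]
jug 0.94 [736.2 289.3 106.1]
jug 0.86 [863.3 -86.5 142.8]
top [ 279.09800379   14.0873525  1579.20882808] [-2.94189238 -0.01143707 -1.55046889] 471.6344002888471 280.45776917472335 208.92277770147203
power_near 0.73 [612.6 449.9 159.5]
power_near 0.15 [498.1 281.8  24.8]
tare_key_top 0.26 [669.3  32.2  60.8]
hold_key_top 0.53 [654.9  22.9  60.4]
panel 0.7 [478.   -5.4  38.8]
jug 0.94 [670.   81.6 139.4]
jug 0.86 [783.9 279.7  85.6]
```

View pics/wrist2.png

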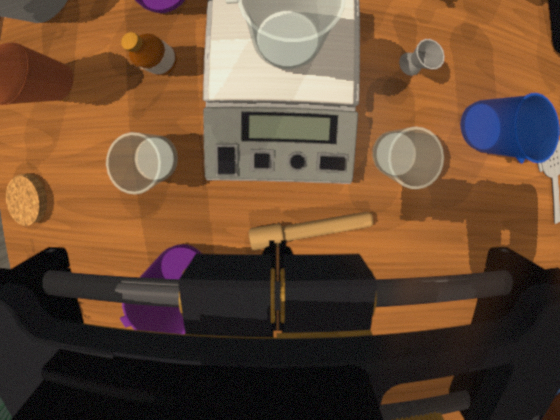

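The wrist image shows the key row at row ~161: rocker (227,160), hold (262,160), unit (298,162) and tare (332,163). Next I measure the blobs.

```bash
python3 - <<'E'
from h import *
c=dict(np.load('wrist.npz'));img=c['img'];g=cv2.cvtColor(img,cv2.COLOR_RGB2GRAY)
def P(u,v):
    x=(u-c['cx'])/c['fx'];y=(v-c['cy'])/c['fy'];r=np.hypot(x,y)
    k=np.tan(r)/r; d=c['depth'][np.round(v).astype(int),np.round(u).astype(int)]
    return cw(c,np.c_[x*k*d,y*k*d,d])
m=np.zeros_like(g);m[143:178,210:352]=(g[143:178,210:352]<50)
n,l,st,ce=cv2.connectedComponentsWithStats(m)
C=[]
for i in range(1,n):
    if st[i,4]<60: continue
    v,u=np.nonzero(l==i);p=P(u,v)
    print(st[i],ce[i].round(1),'mean',p.mean(0).round(1),'med z',np.median(p[:,2]).round(1),'min',p.min(0).round(1),'max',p.max(0).round(1))
# panel plane fit from grey pixels
v,u=np.mgrid[112:178,214:350];v=v.ravel();u=u.ravel();ok=g[v,u]>90;p=P(u[ok],v[ok]);p=p[np.abs(p[:,2]-46)<14]
for _ in range(4):
    A=np.c_[p[:,:2],np.ones(len(p))];s=np.linalg.lstsq(A,p[:,2],rcond=None)[0];r=p[:,2]-A@s;p=p[np.abs(r)<max(2,2*r.std())] 
print('plane',s,'z at 496,80',s@[496,80,1],'n',len(p),r.std(),p.min(0),p.max(0))
cv2.imwrite('pics/crop.png',cv2.resize(img[95:185,200:362,::-1],None,fx=4.8,fy=4.8,interpolation=cv2.INTER_CUBIC))
E
```

```text
[218 147  17  26 392] [226.1 160. ] mean [494.1 151.4  51.4] med z 50.4 min [477.4  84.3  40.6] max [529.8 162.9 484.8]
[255 154  14  14 183] [261.5 160.1] mean [495.6 103.8  50.4] med z 50.4 min [486.2  94.8  47.2] max [504.2 112.7  52.7]
[291 155  13  13 133] [297.2 161.3] mean [496.4  56.2  50.2] med z 50.3 min [488.3  48.   47.6] max [504.9  64.5  52.7]
[320 157  25  13 280] [332.  162.8] mean [497.3   9.1  51.6] med z 50.1 min [489.1  -7.3  47.4] max [529.8  84.3 484.8]
plane [ 1.56388923e-01  1.34660153e-03 -3.41755149e+01] z at 496,80 43.5011190196773 n 5780 1.0786852123115833 [468.69694371 -18.41142599  37.79553832] [567.23454539 170.01044     54.78515622]
```

View pics/crop.png

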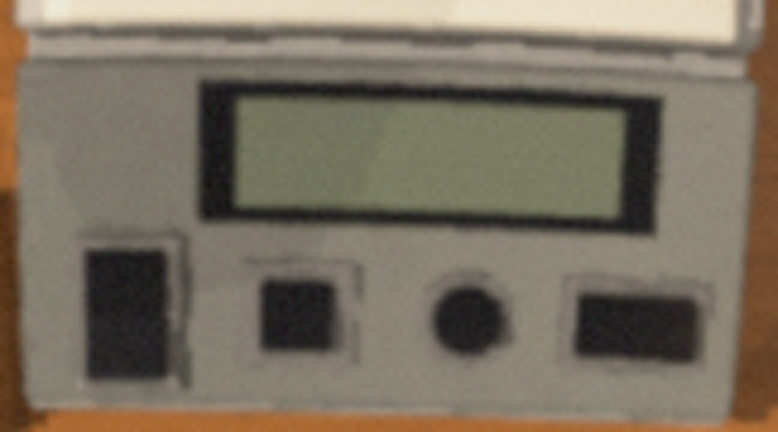

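The blobs match the given sizes: pitch 47.7 mm, tops at z≈50, slope 0.156, scale yaw ≈0.02. Next I tilt the tool square to the panel and hover 40 mm off the rocker's raised end.

```bash
python3 -m inch '[[0,0.14,0.026,0,0,0,1],[0,0,0,-0.8,-3.5,0,1],[0,0,0,-0.8,-3.4,4,1],[0,0,0,0,0,5,1],[0,0,0,0,0,5,1],[0,0,0,0,0,5,1],[0,0,0,0,0,3.5,1],[0,0,0,0,0,0,1],[0,0,0,0,0,0,1],[0,0,0,0,0,0,1]]'
python3 - <<'E'
from h import *
for n in('wrist','side'):
    c=env.read_camera(n)
    if n=='side': im=c['img'][185:285,190:330]
    else: im=c['img'][100:300,140:420]
    cv2.imwrite(f'pics/{n}3.png',cv2.resize(im[:,:,::-1],(700,500),interpolation=cv2.INTER_CUBIC))
    for t in('power_near','unit_key_top','tare_key_top','hold_key_top'):
        for d in env.find_in(c,t)[:1]: print(n,t,round(d['score'],2),cw(c,d['centre']).round(1))
E
```

```text
t: 5.75
eef_pos: [476.2, 152.0, 91.3]
tcp_rot: [-3.139, -0.143, 0.02]
ft_force: [0.5, 0.7, 0.4]
opening: 0.005
grip_force: 0.0
wrist power_near 0.73 [493.8 153.9  49. ]
wrist unit_key_top 0.73 [495.8  55.5  50.6]
wrist tare_key_top 0.55 [496.9   8.4  54.8]
wrist hold_key_top 0.98 [494.3 105.   51.2]
side power_near 0.54 [490.2 157.3  52.2]
side unit_key_top 0.45 [600.4 478.1 136.3]
side hold_key_top 0.63 [496.5 105.7  52.2]
```

View pics/side3.png

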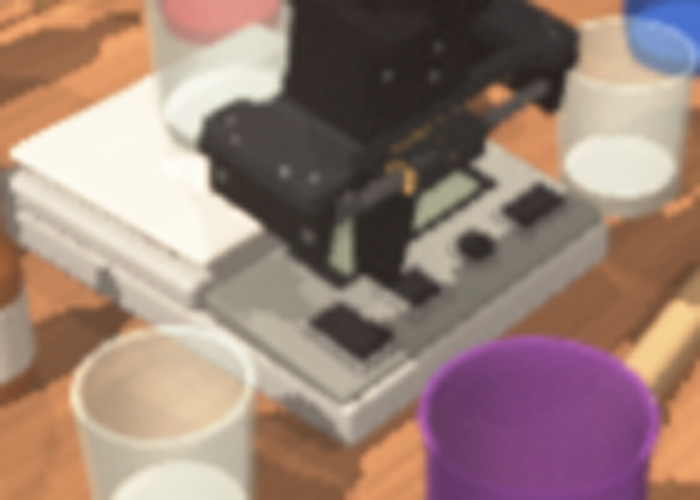

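View pics/wrist3.png

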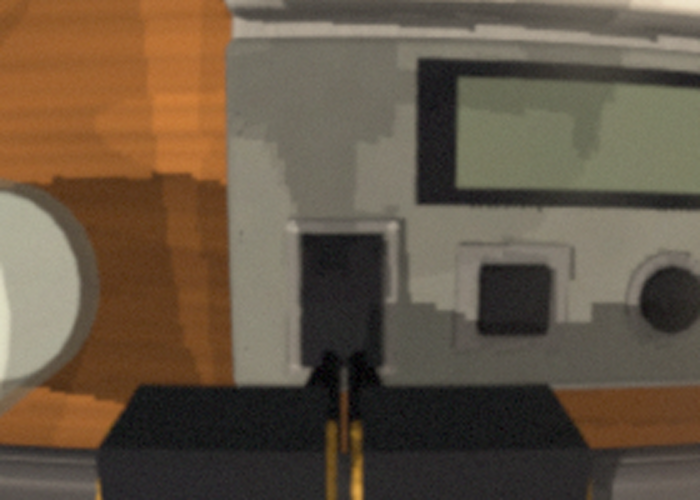

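Side view: the fingertip is just in front of the rocker (rocker at crop ~(350,330)), and the wrist view shows it centred on the rocker's front end (343,360). I descend in small steps.

```bash
python3 -m inch '[[0,0,0,0,0,2,1],[0,0,0,0,0,1.3,1],[0,0,0,0,0,0.3,1],[0,0,0,0,0,0.2,1],[0,0,0,0,0,0.1,1],[0,0,0,0,0,0,1],[0,0,0,0,0,0,1]]'
```

```text
t: 7.12
eef_pos: [481.2, 152.0, 51.3]
tcp_rot: [-3.14, -0.14, 0.02]
ft_force: [-1.4, -0.9, 1.3]
opening: 0.006
grip_force: 0.9
```

```bash
python3 -m inch '[[0,0,0,0,0,0.1,1],[0,0,0,0,0,0.1,1],[0,0,0,0,0,0,1]]'; python3 -m inch '[[0,0,0,0,0,0.1,1],[0,0,0,0,0,0,1]]'
```

```text
t: 7.5
eef_pos: [481.3, 152.0, 49.0]
tcp_rot: [-3.14, -0.14, 0.02]
ft_force: [-0.5, -0.4, 2.3]
opening: 0.002
grip_force: 0.7
t: 7.75
eef_pos: [481.6, 152.0, 48.0]
tcp_rot: [-3.14, -0.14, 0.02]
ft_force: [-1.5, -0.5, -0.3]
opening: 0.003
grip_force: 0.4
```

```bash
python3 -m inch '[[0,0,0,0,0,0.1,1],[0,0,0,0,0,0,1]]'; python3 -m inch '[[0,0,0,0,0,0.05,1],[0,0,0,0,0,0,1]]'
```

```text
t: 8.0
eef_pos: [481.6, 152.0, 47.3]
tcp_rot: [-3.14, -0.14, 0.02]
ft_force: [-3.3, 0.1, 7.2]
opening: 0.006
grip_force: 3.5
t: 8.25
eef_pos: [481.7, 152.0, 47.3]
tcp_rot: [-3.14, -0.141, 0.02]
ft_force: [-5.0, -1.2, 13.9]
opening: 0.002
grip_force: 7.3
```

```bash
python3 - <<'E'
from h import *
c=env.read_camera('wrist')
print(env.state()['ft_force'])
cv2.imwrite('pics/wrist4.png',cv2.resize(c['img'][170:270,220:360,::-1],(700,500),interpolation=cv2.INTER_CUBIC))
E
```

```text
[-5.35521973 -0.73001912 14.08381294]
```

View pics/wrist4.png

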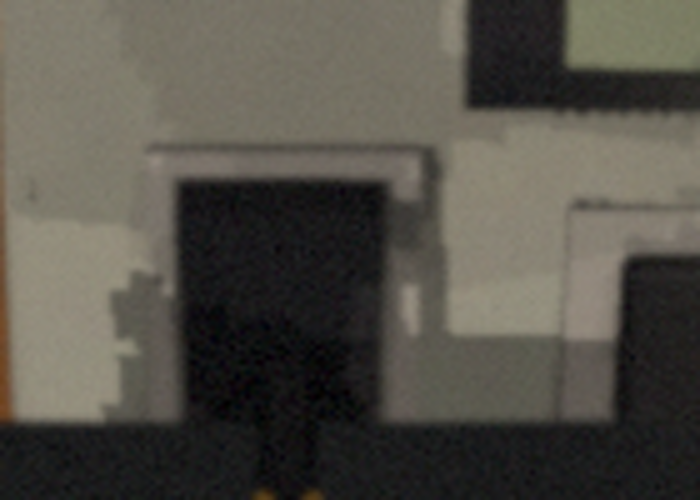

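The rocker met its stop at z 47.3, against 47 expected, with a firm 14 N, so the scale is on. I retract and move to the unit key.

```bash
python3 -m inch '[[0,0,0,0,0,-2,1],[0,0,0,0,0,-2,1],[0,0,0,0.65,4.8,0,1],[0,0,0,0.65,4.8,0,1],[0,0,0,0,0,0,1],[0,0,0,0,0,0,1],[0,0,0,0,0,2,1],[0,0,0,0,0,1.2,1],[0,0,0,0,0,0.3,1],[0,0,0,0,0,0,1],[0,0,0,0,0,0,1]]'
python3 - <<'E'
from h import *
c=env.read_camera('wrist');print(env.state()['ft_force'])
cv2.imwrite('pics/wrist5.png',cv2.resize(c['img'][130:290,165:389,::-1],(700,500),interpolation=cv2.INTER_CUBIC))
E
```

```text
t: 9.68
eef_pos: [495.9, 56.4, 53.6]
tcp_rot: [-3.14, -0.141, 0.02]
ft_force: [0.6, 0.6, 0.9]
opening: 0.006
grip_force: 0.0
[0.75741921 0.19673832 0.02608467]
```

View pics/wrist5.png

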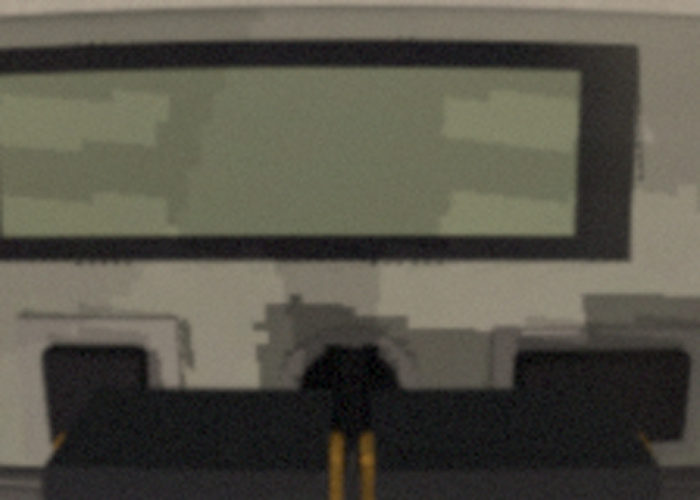

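The finger (col 350) is centred on the round key (351,370). I press.

```bash
python3 -m inch '[[0,0,0,0,0,0.3,1],[0,0,0,0,0,0.1,1],[0,0,0,0,0,0.1,1],[0,0,0,0,0,0.1,1],[0,0,0,0,0,0,1]]';  python3 -m inch '[[0,0,0,0,0,0.1,1],[0,0,0,0,0,0,1]]'
```

```text
t: 10.35
eef_pos: [496.8, 56.2, 47.4]
tcp_rot: [-3.14, -0.14, 0.02]
ft_force: [0.4, -0.3, 4.6]
opening: 0.004
grip_force: 2.0
t: 10.6
eef_pos: [496.9, 56.2, 46.4]
tcp_rot: [-3.14, -0.14, 0.02]
ft_force: [0.4, 0.5, 4.2]
opening: 0.005
grip_force: 2.4
```

```bash
python3 -m inch '[[0,0,0,0,0,0.05,1],[0,0,0,0,0,0,1]]';  python3 -m inch '[[0,0,0,0,0,0.05,1],[0,0,0,0,0,0,1]]'
```

```text
t: 10.85
eef_pos: [497.0, 56.2, 46.3]
tcp_rot: [-3.14, -0.141, 0.02]
ft_force: [-1.7, -0.0, 11.7]
opening: 0.006
grip_force: 5.8
t: 11.1
eef_pos: [497.0, 56.3, 46.1]
tcp_rot: [-3.14, -0.141, 0.02]
ft_force: [-3.6, -0.2, 18.4]
opening: 0.004
grip_force: 9.4
```

Unit key fully down (hard stop at 46.3, 18 N). Now the tare key.

```bash
python3 -m inch '[[0,0,0,0,0,-2,1],[0,0,0,0,0,-2,1],[0,0,0,0,4.8,0,1],[0,0,0,0,0,0,1],[0,0,0,0,0,0,1],[0,0,0,0,0,2,1],[0,0,0,0,0,1.2,1],[0,0,0,0,0,0,1],[0,0,0,0,0,0,1]]'
python3 - <<'E'
from h import *
c=env.read_camera('wrist');print(env.state()['ft_force'])
cv2.imwrite('pics/wrist6.png',cv2.resize(c['img'][130:290,165:389,::-1],(700,500),interpolation=cv2.INTER_CUBIC))
E
```

```text
t: 12.22
eef_pos: [496.7, 8.5, 53.3]
tcp_rot: [-3.14, -0.14, 0.02]
ft_force: [0.0, 0.1, 0.4]
opening: 0.005
grip_force: 0.0
[1.02685886 1.03428538 0.04220223]
```

View pics/wrist6.png

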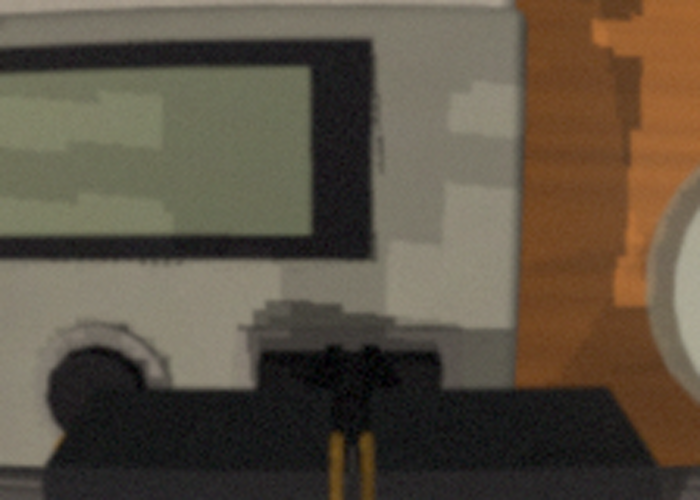

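The finger (col 352) is centred on the tare key (cols 258–440). I press.

```bash
python3 -m inch '[[0,0,0,0,0,0.3,1],[0,0,0,0,0,0.1,1],[0,0,0,0,0,0.1,1],[0,0,0,0,0,0.1,1],[0,0,0,0,0,0.1,1],[0,0,0,0,0,0,1]]';  python3 -m inch '[[0,0,0,0,0,0.05,1],[0,0,0,0,0,0,1]]'
```

```text
t: 13.02
eef_pos: [497.9, 8.3, 46.4]
tcp_rot: [-3.14, -0.141, 0.02]
ft_force: [-0.4, 0.9, 5.7]
opening: 0.007
grip_force: 2.7
t: 13.28
eef_pos: [497.9, 8.3, 46.2]
tcp_rot: [-3.14, -0.141, 0.02]
ft_force: [-2.1, 0.5, 12.5]
opening: 0.004
grip_force: 6.2
```

The tare key is at its stop. I lift clear, check the rocker and hand in.

```bash
python3 -m inch '[[0,0,0,0,0,-2,1],[0,0,0,0,0,-4,1],[0,0,0,0,0,-5,1],[0,0,0,0,0,-5,1],[0,0,0,0,0,-5,1],[0,0,0,0,0,-3,1],[0,0,0,0,0,0,1],[0,0,0,0,0,0,1],[0,0,0,0,0,0,1]]'
python3 - <<'E'
from h import *
c=env.read_camera('side')
cv2.imwrite('pics/side7.png',cv2.resize(c['img'][185:285,190:330,::-1],(700,500),interpolation=cv2.INTER_CUBIC))
E
```

```text
t: 14.4
eef_pos: [464.0, 7.2, 282.1]
tcp_rot: [-3.139, -0.138, 0.019]
ft_force: [0.5, 0.2, -0.7]
opening: 0.005
grip_force: 0.0
```

View pics/side7.png

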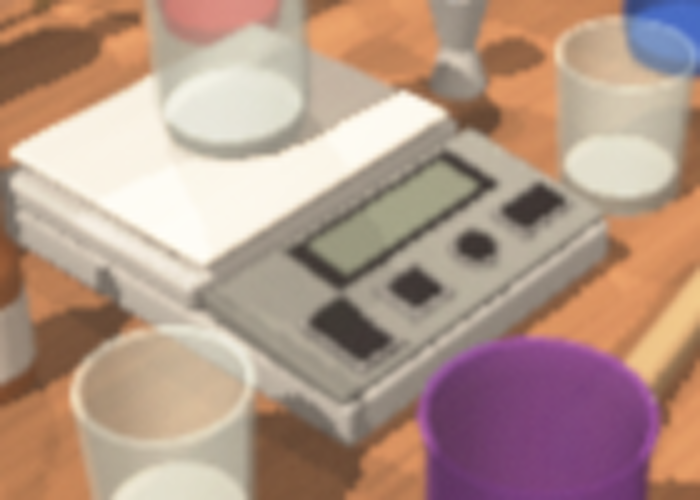

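The rocker's far end (crop ~(340,310)) now stands up and its front end (370,345) lies flat. The keys are up and everything else is where it was.

```bash
python3 -c "
from cell import env
print(env.job_done())"
```

```text
the job is handed in; nothing more can be done
None
```

The job is handed in: the rocker was pressed on to its stop, then the unit and tare keys were each pressed fully down and sprang back up, and the hand finished clear; the peak force I read was about 19 N, and no verdict came back.

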